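# Index the sealing stand and settle a bowl blank level in its dished rest

## Task

Turn the stand until its widest dished rest faces the feed rails, then push the big round-bottomed bowl blank along the rails, without lifting it, so that it drops into that rest. Settle it there gently, fully home and centred, with its flat face level so that the end-grain sealer will not run off. Leave the other things on the table where they are.

Things in the scene. Friction and masses are not known exactly. Their poses are not given: they have to be found in the camera images.
- blank: big roughed-out bowl blank: solid wood, 0.4 kg, underside part of a ball of 72 mm radius, flat round face 139 mm across (too wide to grasp), 54 mm above its lowest point. Starts face up on the rails, face 117 mm above the table. Origin: lowest point of the underside; z axis out of the face. Pushed along the rails it pitches forward and lands tilted, often by 0.2 to 0.7 rad, low side leading
- blank_ball (a point): centre of the ball surface of the blank's underside, on its axis, 18 mm beyond the flat face; it stays put while the blank only tilts in a rest. 135 mm above the table on the rails, 113 mm when home in the widest rest (the face, when level, is then 95 mm above the table)
- carousel (a joint): angle of the stand's round wooden plate about its upright axis (rad): 0 when the widest rest faces the rails, growing anticlockwise seen from above. It turns both ways without stops, with a light rub (about 0.12 N m), and stays where it is left
- hub (a point): point on the plate's axis, 36 mm above the table. The plate is 336 mm across, its top 34 mm above the table; three cork-lined dished rests stand on it 105 mm from the axis, a third of a turn apart, in three sizes (rims 112, 90 and 68 mm across)
- rest_wide (a point): centre of the rim of the widest rest (112 mm across, 60 mm above the table; cork seat sloping 33 degrees). The blank is home when blank_ball is 53 mm straight above this point. The cork grips: the blank keeps its tilt; pressing gently near the edge of its high side (50 to 62 mm from the middle) turns it level, pressing within 40 mm of the middle only wedges it
- load_point (a point): fixed point on the line of the rails, 105 mm from the plate's axis and 60 mm above the table: where rest_wide is when the widest rest faces the rails
- rail_end (a point): outer end of the feed rails, midway between them, at the height of their tops (77 mm above the table), 350 mm from the plate's axis. The rails are two level steel tubes, 16 mm thick, 90 mm apart, running from here straight towards the axis and ending 162 mm from it. A wooden end stop here rises to 87 mm
- peg0 (a point): one of the three turned wooden turning pegs of the plate, near its edge (16 mm thick, 145 mm from the axis, standing 44 mm above the plate); this point is at its top, 78 mm above the table. Seen from above it is a sixth of a turn anticlockwise from the widest rest
- peg1 (a point): another of the three turned wooden turning pegs of the plate, near its edge (16 mm thick, 145 mm from the axis, standing 44 mm above the plate); this point is at its top, 78 mm above the table. Seen from above it is half a turn from the widest rest
- peg2 (a point): the last of the three turned wooden turning pegs of the plate, near its edge (16 mm thick, 145 mm from the axis, standing 44 mm above the plate); this point is at its top, 78 mm above the table. Seen from above it is a sixth of a turn clockwise from the widest rest
- blank_mid: a smaller bowl blank lying face down, 103 mm across and 46 mm high; leave it alone. Origin at the top of its round side
- blank_small: the smallest bowl blank, face down, 80 mm across and 36 mm high; leave it alone. Origin at the top of its round side
- swab: string-wound swab with a wooden handle, 190 mm long, head 68 mm thick; leave it alone. Origin under its middle, handle towards its -y
- try_square: carpenter's try square lying flat, 110x212x18 mm; leave it alone. Origin under its middle
- whetstone: two-sided sharpening stone, 52x160x26 mm, long along its y; leave it alone. Origin under its middle
- wedge_loose: sawn wooden wedge, 40x110x33 mm, long along its y; leave it alone. Origin under its middle

How it is judged:
By the outcome, as a careful person would: the job done as asked, in the order asked, and still so for the second after the job is handed in, with the robot touching nothing.
It also fails if it takes over 67 s, if anything falls off the work surface, if the arm or the gripper's body presses on something with over 40 N, if the wrist force passes 120 N, or if a joint passes its speed limit or range.

## Robot

A 6-joint arm with a two-finger parallel gripper is mounted at the origin on a cart in front of the work surface, level with it; the furniture and walls round the work are solid. World frame = base frame: x ahead of the robot, y to its left, z up, the work surface at z = 0. Lengths are in m, angles in degrees, forces in N, time in s.
With the tool pointing down it reaches from about 0.25 to 0.725 m from the base axis. Payload 9.7 kg.
Tool frame: the origin (TCP) lies at the centre of the arm's flange, where the gripper is bolted on; the fingertips stand 173 mm ahead of it and the grasp point (between the pads) lies 155 mm ahead of it; z points along the fingers, y is the line along which they close (so a half turn about z gives the same grasp; the last joint's range is limited). The gripper opens to 85 mm and grips with 20 to 120 N. Pads are 22 mm wide; open, the fingers measure 114 mm over their backs; the gripper's body (76 mm by 85 mm) begins 54 mm behind the grasp point. The pads swing forward as they close: fully open they stand 13 mm farther back than shut.
Start: joints at [-76.146, 4.979, 10.078, 95.1, 0, 90], TCP at [0.132, -0.534, 0.405] pointing down, gripper open.
Joint ranges: [-179.16, 179.16], [-48.56, 103.87], [-65.8, 70.77], [-126.05, 130.52], [-82.76, 87.17], [-180, 180]. Speed limits (degrees/s): [127.2, 127.2, 147.25, 180, 180, 180].

## Interface

Orientations are given as [roll, pitch, yaw] about the fixed x, y, z axes, in that order (R = Rz(yaw) Ry(pitch) Rx(roll)).
In Python, from workcell import monitor, camera, get_calibration, bot gives the robot as it stands.
- The arm moves only by the tool carry_out, never from a script. Its argument "targets" is text: rows parted by semicolons, each of 7 numbers parted by spaces: the shift along the tool's x, y, z in units of 0.04 m (1.0 is 0.04 m), then the turn, a rotation vector about the tool's x, y, z in units of 0.1 rad (1.0 is 0.1 rad), then the opening, from -1 (shut) to 1 (fully open), so that 0 is half open. A call has exactly 8 rows; each row shifts and turns the commanded pose from where the row before left it, along the tool's axes as they then stand; what a row does not reach is not made up. A row lasts 1/12 s, in which the tool goes at most 41.7 mm and 7.16 degrees, less where a joint would pass 70% of its speed; a pose out of reach is approached as far as the arm can. A call with a number of a shift or a turn outside -1 to 1 is refused whole. A call with a gripper value outside its range is refused whole. The fingers move at their own pace and stop on an object; "newtons" is the grip in N (left out, the last holds). Time passes only in rows, so rows that do not move let the fingers close, or fill a call up. It gives the time, the measured TCP pose, the force, the opening and the grip force at its end, in the units of the state.
- monitor.get_obs(): the state, without advancing time (a new reading comes with each control period).
- camera(name): name is "scene" or "top" or "wrist"; returns the picture (480x640x3 uint8, red, green, blue); there is no depth.
- get_calibration(name): a dict with "fx", "fy", "cx", "cy" (pixels), "view" (4x4, takes a point from world to camera coordinates). Camera axes: x right, y down, z forward; pixel columns grow to the right and rows downward; lengths in m; the calibration is good to about 2 mm. A picture is of the moment at which its call begins: read the wrist's pose just before it. get_calibration takes no time and is no camera call; for the wrist camera it gives the pose at the moment of the call.
- bot.job_done(): hands the job in; it is judged then, once.
The state is a dict: "time": time; "q": joint angles; "qd": joint speeds; "joint_efforts": joint torques, N m; "ee_pos": TCP position; "tcp_rot": TCP orientation; "wrist_force": force on the tool from outside, world axes, zero at the start; "torque": the same for the moment, N m; "opening": finger opening in m; "grasp_force": force on a finger pad.
Only numpy, scipy, OpenCV 4.12 (cv2) and the standard library are available. Lean on these libraries where they do the work, as an engineer would, in place of code of your own. Each camera call takes 0.05 s, during which the arm holds its last target. There are 200 camera calls.

## Working session

There is one attempt and no reset: what is moved stays moved. The work goes in short steps, Python scripts to look and compute and a tool call to move; the robot and the scene stay as the last step left them, time stands still between calls to the robot, and variables do not carry over. Pictures are saved under pics/ and viewed, at most 10 in all, crops included, and the job is handed in when it is done.

Besides the shell and the picture viewer there is one more tool, called after "Emit:" as a command line: name --argument value ..., lists and objects as JSON in quotes. carry_out: Moves the arm, as the interface text tells. Shifts and turns lie within -1 to 1; 1 stands for 0.04 m of shift or 0.1 rad of turn. Its arguments: {"type":"object","properties":{"targets":{"type":"string"},"newtons":{"type":"number"}},"required":["targets"]}

```bash
ls; mkdir -p pics
python3 - <<'E'
from workcell import monitor,camera,get_calibration
import cv2
print(monitor.get_obs())
for n in("top","scene"):
    cv2.imwrite(f"pics/{n}0.png",camera(n)[:,:,::-1]); print(get_calibration(n))
E
```

```text
pics
{'time': 0.0, 'q': array([-7.61468670e+01,  5.01097024e+00,  1.00342555e+01,  9.50986780e+01,
       -8.58364581e-04,  8.99986168e+01]), 'qd': array([ 0.03108315, -0.03332445,  0.04767296, -0.09382697,  0.07284615,
        0.02341592]), 'joint_efforts': array([ 4.51641696e-03, -5.20388067e+01,  4.64804220e+01,  1.61014684e-02,
        4.05062538e-04, -2.43400953e-07]), 'ee_pos': array([ 0.13168799, -0.53400623,  0.40398238]), 'tcp_rot': array([-1.79924607e+02,  8.56543698e-04,  1.38545174e+01]), 'wrist_force': array([0.80209126, 0.30286617, 0.15700888]), 'torque': array([-0.0060762 , -0.0101651 ,  0.00398849]), 'grasp_force': 0.0, 'opening': 0.08572882641703453}
{'fx': 497.5873983462592, 'fy': 497.5873983462592, 'cx': 316.02498124737184, 'cy': 234.25528368517018, 'view': array([[ 0.01619057, -0.99960784,  0.02284811, -0.05740586],
       [-0.99370803, -0.01861941, -0.11044306,  0.60948733],
       [ 0.11082517, -0.02091622, -0.99361979,  1.32299614],
       [ 0.        ,  0.        ,  0.        ,  1.        ]])}
{'fx': 496.1719279902771, 'fy': 496.1719279902771, 'cx': 314.0779053463323, 'cy': 235.4436383992782, 'view': array([[-0.80446142, -0.59369049,  0.0193243 ,  0.45064423],
       [-0.264047  ,  0.32826846, -0.90692833,  0.27888631],
       [ 0.53209117, -0.73469137, -0.4208415 ,  0.96284513],
       [ 0.        ,  0.        ,  0.        ,  1.        ]])}
```

View pics/top0.png

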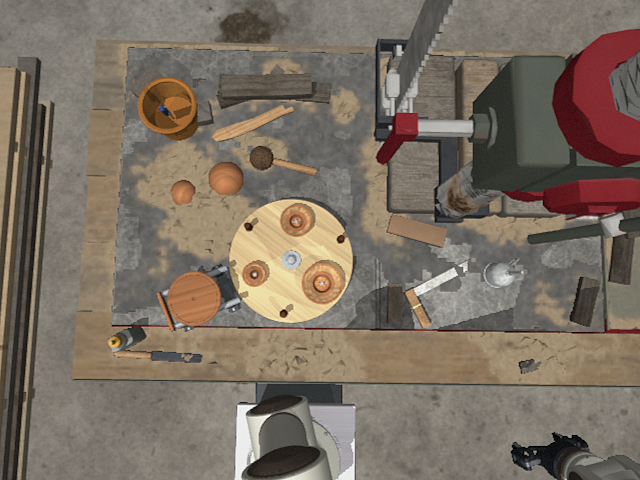

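View pics/scene0.png

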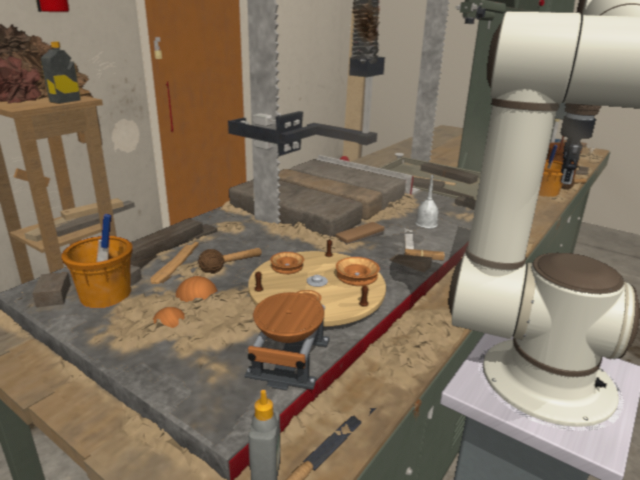

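The top view shows the plate at about (291,260). The widest rest is at (323,283), the pegs are at (248,227), (340,240) and (283,314), and the blank on the rails is at (193,299). I'll enlarge it.

```bash
python3 - <<'E'
import cv2
a=cv2.imread("pics/top0.png")[190:335,150:360]
cv2.imwrite("pics/topc.png",cv2.resize(a,None,fx=3.8,fy=3.8,interpolation=cv2.INTER_CUBIC))
E
cat > h.py <<'E'
import numpy as np
from workcell import monitor,camera,get_calibration
def px2w(n,u,v,z,c=None):
    c=c or get_calibration(n); V=np.array(c["view"]);R=V[:3,:3];o=-R.T@V[:3,3]
    d=R.T@np.array([(u-c["cx"])/c["fx"],(v-c["cy"])/c["fy"],1]); return o+d*(z-o[2])/d[2]
def w2px(n,p,c=None):
    c=c or get_calibration(n); V=np.array(c["view"]);q=V[:3,:3]@p+V[:3,3]
    return np.array([c["fx"]*q[0]/q[2]+c["cx"],c["fy"]*q[1]/q[2]+c["cy"]])
E
```

```text
(no output)
```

View pics/topc.png

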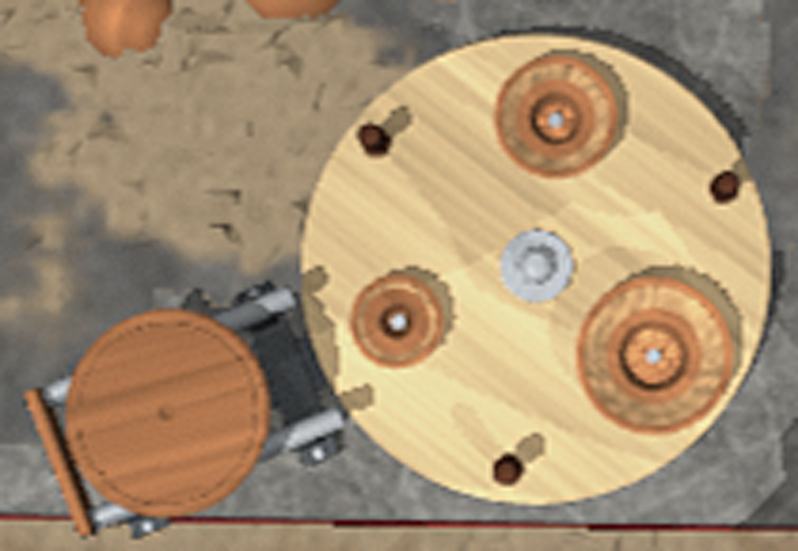

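Run:
```python
from h import *
f=lambda u,v,z:px2w("top",u/3.8+150-.37,v/3.8+190-.37,z)
hub=f(536.5,269,.034);print("hub",hub,f(536,266,.036))
for n,u,v,z in [("wide",658,353,.06),("mid",561,115,.05),("small",400,317,.045),("pegA",375,139,.076),("pegB",724,187,.076),("pegC",507,469,.076),("blank",168,412,.117),("stopa",33,393,.087),("stopb",85,530,.087),("railL",292,297,.077),("railR",340,415,.077)]:
    p=f(u,v,z);d=p[:2]-hub[:2];print(n,p.round(4),np.hypot(*d).round(4),np.degrees(np.arctan2(d[1],d[0])).round(2))
```

```text
hub [0.53783511 0.02040448 0.034     ] [0.53985016 0.02074929 0.036     ]
wide [ 0.4793 -0.0662  0.06  ] 0.1046 -124.07
mid [0.6468 0.0049 0.05  ] 0.11 -8.09
small [0.5017 0.1154 0.045 ] 0.1016 110.82
pegA [0.6238 0.1333 0.076 ] 0.1419 52.71
pegB [ 0.5948 -0.1099  0.076 ] 0.1422 -66.4
pegC [0.3985 0.0363 0.076 ] 0.1402 173.47
blank [0.4343 0.2592 0.117 ] 0.2603 113.44
stopa [0.445  0.3571 0.087 ] 0.3493 105.42
stopb [0.3543 0.3178 0.087 ] 0.3495 121.68
railL [0.5132 0.1866 0.077 ] 0.168 98.44
railR [0.4333 0.1511 0.077 ] 0.1673 128.67
```

The hub is at about (0.5385, 0.020), the rails lie at 113.6° and the widest rest is at about −126.5°. The plate therefore has to turn about −120° (clockwise). I'll do that by carrying peg0 (now at −66.5°) around the robot's side of the plate.

```bash
cat >> h.py <<'E'
from scipy.spatial.transform import Rotation as Ro
HUB=np.array([.5385,.020]); RA=113.6
def polar(r,a): return HUB+r*np.array([np.cos(np.radians(a)),np.sin(np.radians(a))])
def plan(poses,start=None):
    """poses: list of (x,y,z,yaw,grip) one per row (roll 180); prints rows, 8 per line"""
    o=monitor.get_obs(); p=o["ee_pos"].copy();R=Ro.from_euler("xyz",o["tcp_rot"],degrees=True)
    if start: p=np.array(start[:3]);R=Ro.from_euler("xyz",[180,0,start[3]],degrees=True)
    out=[]
    for x,y,z,yaw,g in poses:
        T=Ro.from_euler("xyz",[180,0,yaw],degrees=True)
        s=np.round(R.inv().apply(np.array([x,y,z])-p)/.04,2); w=np.round((R.inv()*T).as_rotvec()/.1,2)
        if max(abs(np.r_[s,w]))>1: print("OVER",len(out),s,w)
        p=p+R.apply(s*.04); R=R*Ro.from_rotvec(w*.1); out.append(" ".join(f"{v+0:g}" for v in [*s,*w,g]))
    while len(out)%8: out.append(f"0 0 0 0 0 0 {g:g}")
    for i in range(0,len(out),8): print("; ".join(out[i:i+8]))
def lin(a,b,n): return [tuple(np.array(a)+(np.array(b)-np.array(a))*k/n) for k in range(1,n+1)]
E
python3 - <<'E'
from h import *
P=(*polar(.145,-66.5),.30,113.5,0.)
plan(lin((.1317,-.534,.404,13.85,0.),P,21)+lin(P,(*P[:2],.218,113.5,0.),3))
E
```

```text
0.66 -0.35 0.13 -0.01 0 -0.83 0; 0.68 -0.3 0.12 0 0 -0.83 0; 0.71 -0.24 0.12 0 0 -0.82 0; 0.72 -0.19 0.13 0 0 -0.83 0; 0.74 -0.12 0.12 0 0 -0.83 0; 0.74 -0.06 0.13 0 0 -0.83 0; 0.75 0.01 0.12 0 0 -0.83 0; 0.74 0.06 0.12 0 0 -0.83 0
0.74 0.12 0.13 0 0 -0.82 0; 0.72 0.19 0.12 0 0 -0.83 0; 0.71 0.24 0.12 0 0 -0.83 0; 0.68 0.31 0.13 0 0 -0.83 0; 0.65 0.35 0.12 0 0 -0.83 0; 0.63 0.41 0.13 0 0 -0.82 0; 0.58 0.46 0.12 0 0 -0.83 0; 0.55 0.51 0.12 0 0 -0.83 0
0.5 0.55 0.13 0 0 -0.83 0; 0.46 0.59 0.12 0 0 -0.83 0; 0.41 0.63 0.13 0 0 -0.83 0; 0.35 0.66 0.12 0 0 -0.82 0; 0.29 0.68 0.12 0 0 -0.83 0; 0 0 0.69 0 0 0 0; 0 0 0.68 0 0 0 0; 0 0 0.68 0 0 0 0
```

Emit:
carry_out --targets "0.66 -0.35 0.13 0 0 -0.83 0; 0.68 -0.3 0.12 0 0 -0.83 0; 0.71 -0.24 0.12 0 0 -0.82 0; 0.72 -0.19 0.13 0 0 -0.83 0; 0.74 -0.12 0.12 0 0 -0.83 0; 0.74 -0.06 0.13 0 0 -0.83 0; 0.75 0.01 0.12 0 0 -0.83 0; 0.74 0.06 0.12 0 0 -0.83 0"

```text
time: 0.77
ee_pos: [0.3095, -0.3725, 0.3645]
tcp_rot: [-180.0, -0.0, 52.1]
wrist_force: [-0.6, -0.5, 0.3]
opening: 0.0425
grasp_force: 0.0
```

Emit:
carry_out --targets "0.74 0.12 0.13 0 0 -0.82 0; 0.72 0.19 0.12 0 0 -0.83 0; 0.71 0.24 0.12 0 0 -0.83 0; 0.68 0.31 0.13 0 0 -0.83 0; 0.65 0.35 0.12 0 0 -0.83 0; 0.63 0.41 0.13 0 0 -0.82 0; 0.58 0.46 0.12 0 0 -0.83 0; 0.55 0.51 0.12 0 0 -0.83 0"

```text
time: 1.43
ee_pos: [0.4865, -0.212, 0.3249]
tcp_rot: [-180.0, -0.0, 90.0]
wrist_force: [0.2, -0.1, -0.2]
opening: 0.0424
grasp_force: 0.0
```

Emit:
carry_out --targets "0.5 0.55 0.13 0 0 -0.83 0; 0.46 0.59 0.12 0 0 -0.83 0; 0.41 0.63 0.13 0 0 -0.83 0; 0.35 0.66 0.12 0 0 -0.82 0; 0.29 0.68 0.12 0 0 -0.83 0; 0 0 0 0 0 0 0; 0 0 0 0 0 0 0; 0 0 0 0 0 0 0"

```text
time: 2.1
ee_pos: [0.596, -0.1133, 0.3003]
tcp_rot: [-179.9, -0.0, 113.5]
wrist_force: [0.5, -0.2, 1.4]
opening: 0.0427
grasp_force: 0.0
```

Run:
```python
from h import *;import cv2
o=monitor.get_obs();print(o["time"],o["ee_pos"],o["tcp_rot"],o["opening"],o["wrist_force"])
c=get_calibration("wrist");cv2.imwrite("pics/w1.png",camera("wrist")[:,:,::-1])
print(w2px("wrist",np.r_[polar(.145,-66.5),.078],c))
```

```text
2.1 [ 0.59598465 -0.11328763  0.30028945] [-1.79938560e+02 -2.60879203e-02  1.13451950e+02] 0.04273851625776035 [ 0.47024932 -0.17241746  1.39273973]
[322.73052666 262.59707753]
```

View pics/w1.png

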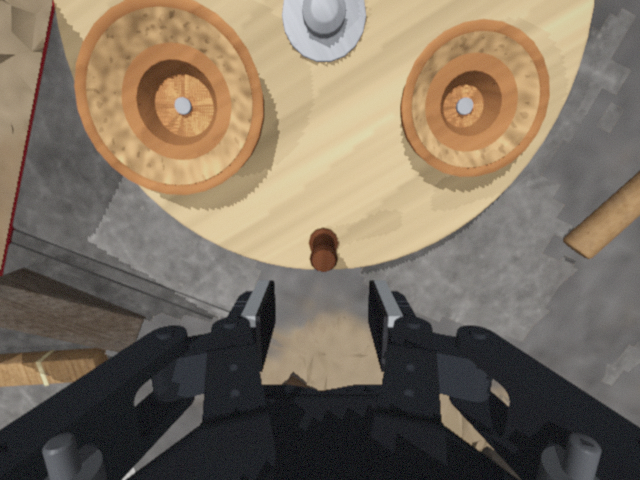

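The peg top is at about (323,259), against a predicted (322.7,262.6), so the alignment is good. Next: descend, grip and turn.

Run:
```python
from h import *
s=(*polar(.145,-66.5),.218,113.5,-.9)
A=-66.5; n=29
seq=[]
wts=np.r_[.3,.6,np.ones(n-4),.6,.3]; 
for a in A-119.9*np.cumsum(wts)/wts.sum(): seq.append((*polar(.145,a),.218,a+180,-.9))
plan(seq+[seq[-1]]*3,s[:4]); print(wts.sum(),len(seq))
e=seq[-1][:4]; r=(*e[:2],.33,e[3],0.); print(e)
plan([(*e,0.)]*3+lin((*e,0.),r,4)+[r],e)
```

```text
0 -0.08 0 0 0 0.23 -0.9; 0 -0.17 0 0 0 0.47 -0.9; 0.02 -0.29 0 0 0 0.78 -0.9; 0.01 -0.28 0 0 0 0.78 -0.9; 0.01 -0.28 0 0 0 0.79 -0.9; 0.01 -0.29 0 0 0 0.78 -0.9; 0.01 -0.28 0 0 0 0.78 -0.9; 0.01 -0.28 0 0 0 0.78 -0.9
0.01 -0.28 0 0 0 0.78 -0.9; 0.01 -0.29 0 0 0 0.78 -0.9; 0.01 -0.28 0 0 0 0.78 -0.9; 0.02 -0.28 0 0 0 0.78 -0.9; 0.01 -0.29 0 0 0 0.78 -0.9; 0.01 -0.28 0 0 0 0.78 -0.9; 0.01 -0.28 0 0 0 0.78 -0.9; 0.01 -0.28 0 0 0 0.78 -0.9
0.01 -0.29 0 0 0 0.79 -0.9; 0.01 -0.28 0 0 0 0.78 -0.9; 0.01 -0.28 0 0 0 0.78 -0.9; 0.01 -0.28 0 0 0 0.78 -0.9; 0.01 -0.29 0 0 0 0.78 -0.9; 0.02 -0.28 0 0 0 0.78 -0.9; 0.01 -0.28 0 0 0 0.78 -0.9; 0.01 -0.29 0 0 0 0.78 -0.9
0.01 -0.28 0 0 0 0.78 -0.9; 0.01 -0.28 0 0 0 0.78 -0.9; 0.01 -0.28 0 0 0 0.78 -0.9; 0.01 -0.17 0 0 0 0.47 -0.9; 0 -0.09 0 0 0 0.24 -0.9; 0 0 0 0 0 0 -0.9; 0 0 0 0 0 0 -0.9; 0 0 0 0 0 0 -0.9
26.8 29
(np.float64(0.39440365172171354), np.float64(0.036162995169917195), 0.218, np.float64(-6.400000000000006))
0 0 0 0 0 0 0; 0 0 0 0 0 0 0; 0 0 0 0 0 0 0; 0 0 -0.7 0 0 0 0; 0 0 -0.7 0 0 0 0; 0 0 -0.7 0 0 0 0; 0 0 -0.7 0 0 0 0; 0 0 0 0 0 0 0
```

Emit:
carry_out --targets "0 0 0.69 0 0 0 0; 0 0 0.68 0 0 0 0; 0 0 0.68 0 0 0 0; 0 0 0 0 0 0 -1; 0 0 0 0 0 0 -1; 0 0 0 0 0 0 -1; 0 0 0 0 0 0 -1; 0 0 0 0 0 0 -1" --newtons 25

```text
time: 2.82
ee_pos: [0.5962, -0.1135, 0.2195]
tcp_rot: [180.0, 0.0, 113.5]
wrist_force: [-1.4, -1.9, -7.5]
opening: 0.015
grasp_force: 27.1
```

Peg0 is gripped. I'll run the arc now.

Emit:
carry_out --targets "0 -0.08 0 0 0 0.23 -1; 0 -0.17 0 0 0 0.47 -1; 0.02 -0.29 0 0 0 0.78 -1; 0.01 -0.28 0 0 0 0.78 -1; 0.01 -0.28 0 0 0 0.79 -1; 0.01 -0.29 0 0 0 0.78 -1; 0.01 -0.28 0 0 0 0.78 -1; 0.01 -0.28 0 0 0 0.78 -1"

```text
time: 3.48
ee_pos: [0.5193, -0.1242, 0.2194]
tcp_rot: [179.9, -0.0, 82.3]
wrist_force: [-0.2, 2.2, -6.0]
opening: 0.015
grasp_force: 27.3
```

Emit:
carry_out --targets "0.01 -0.28 0 0 0 0.78 -1; 0.01 -0.29 0 0 0 0.78 -1; 0.01 -0.28 0 0 0 0.78 -1; 0.02 -0.28 0 0 0 0.78 -1; 0.01 -0.29 0 0 0 0.78 -1; 0.01 -0.28 0 0 0 0.78 -1; 0.01 -0.28 0 0 0 0.78 -1; 0.01 -0.28 0 0 0 0.78 -1"

```text
time: 4.15
ee_pos: [0.4386, -0.086, 0.2194]
tcp_rot: [179.9, 0.0, 46.5]
wrist_force: [-0.9, -1.6, -6.3]
opening: 0.0151
grasp_force: 27.2
```

Emit:
carry_out --targets "0.01 -0.29 0 0 0 0.79 -1; 0.01 -0.28 0 0 0 0.78 -1; 0.01 -0.28 0 0 0 0.78 -1; 0.01 -0.28 0 0 0 0.78 -1; 0.01 -0.29 0 0 0 0.78 -1; 0.02 -0.28 0 0 0 0.78 -1; 0.01 -0.28 0 0 0 0.78 -1; 0.01 -0.29 0 0 0 0.78 -1"

```text
time: 4.82
ee_pos: [0.3948, -0.0076, 0.2194]
tcp_rot: [180.0, 0.1, 10.7]
wrist_force: [-8.1, -2.3, -2.2]
opening: 0.015
grasp_force: 27.7
```

Emit:
carry_out --targets "0.01 -0.28 0 0 0 0.78 -1; 0.01 -0.28 0 0 0 0.78 -1; 0.01 -0.28 0 0 0 0.78 -1; 0.01 -0.17 0 0 0 0.47 -1; 0 -0.09 0 0 0 0.24 -1; 0 0 0 0 0 0 -1; 0 0 0 0 0 0 -1; 0 0 0 0 0 0 -1"

```text
time: 5.48
ee_pos: [0.3933, -0.0191, 0.2196]
tcp_rot: [-177.9, -0.1, -3.4]
wrist_force: [6.2, -0.1, -12.9]
opening: 0.0149
grasp_force: 33.6
```

Run:
```python
from h import *;import cv2
o=monitor.get_obs();[print(k,np.round(v,3)) for k,v in o.items()]
a=camera("top")[:,:,::-1];cv2.imwrite("pics/t2.png",cv2.resize(a[180:360,130:390],None,fx=3,fy=3,interpolation=cv2.INTER_CUBIC))
```

```text
time 5.483
q [ -3.367 -16.507 -30.159  76.255   2.07  180.003]
qd [ 0.206  0.077  0.005  0.009 -0.055  0.035]
joint_efforts [ -0.57  -32.865  49.873   2.502   0.53    0.762]
ee_pos [ 0.393 -0.019  0.22 ]
tcp_rot [-1.7793e+02 -9.3000e-02 -3.3700e+00]
wrist_force [  6.221  -0.075 -12.942]
torque [-0.565 -1.163  0.015]
grasp_force 33.627
opening 0.015
```

View pics/t2.png

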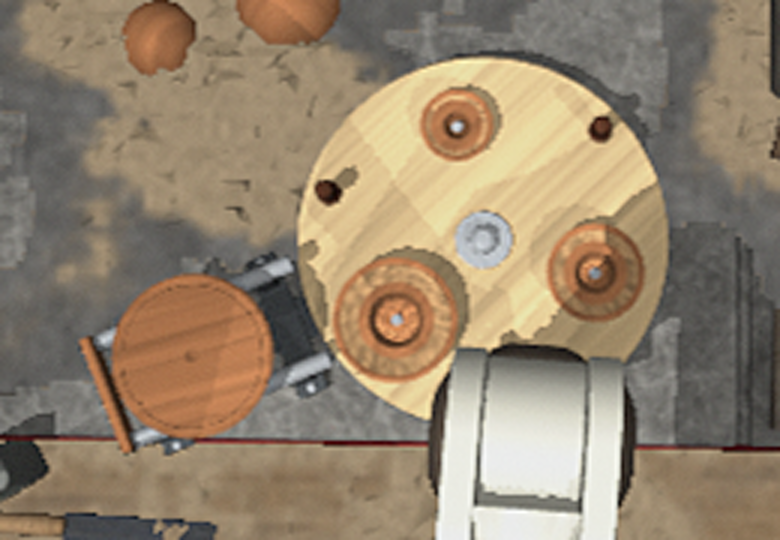

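The last joint hit its 180° limit, because the yaw sign was opposite to what I assumed. The picture shows the widest rest about 22° short of the rails, at crop (397,319). I'll release the peg, turn the tool back a little, regrip and finish the arc at a fixed yaw.

Emit:
carry_out --targets "0 0 0 0 0 0 -0.3; 0 0 0 0 0 0 -0.3; 0 0 0 0 0 0 -0.3; 0 0 0 0 0 -0.72 -0.3; 0 0 0 0 0 -0.72 -0.3; 0 0 0 0 0 -0.72 -0.3; 0 0 0 0 0 0 -0.3; 0 0 0 0 0 0 -0.3"

```text
time: 6.2
ee_pos: [0.3928, -0.0189, 0.2194]
tcp_rot: [-177.9, -0.4, 8.9]
wrist_force: [-0.2, -1.0, -0.7]
opening: 0.0303
grasp_force: 0.0
```

Run:
```python
from h import *
o=monitor.get_obs();print(o["q"],o["ee_pos"],o["tcp_rot"],o["wrist_force"])
f=lambda u,v,z:px2w("top",u/3+130-.33,v/3+180-.33,z)
for n,u,v,z in [("plate",482,238,.034),("wide",397,319,.06),("pegL",328,191,.076),("pegR",600,128,.076)]:
    p=f(u,v,z);d=p[:2]-HUB;print(n,p.round(4),np.hypot(*d).round(4),np.degrees(np.arctan2(d[1],d[0])).round(2))
```

```text
[ -3.34708779 -16.47853261 -30.16244289  76.37304992   2.09140389
 167.77623199] [ 0.39276299 -0.01889078  0.21936455] [-177.94391863   -0.38704904    8.86869505] [-0.1997776  -0.97503717 -0.66376216]
plate [0.5417 0.0218 0.034 ] 0.0036 29.48
wide [0.4675 0.0941 0.06  ] 0.1027 133.77
pegL [0.5779 0.1563 0.076 ] 0.1418 73.86
pegR [ 0.6382 -0.0816  0.076 ] 0.1424 -45.52
```

Run:
```python
from h import *
o=monitor.get_obs();p=o["ee_pos"];a0=np.degrees(np.arctan2(p[1]-HUB[1],p[0]-HUB[0]));print(a0,np.hypot(*(p[:2]-HUB)))
seq=[(*polar(.145,a),.219,9,-1) for a in np.linspace(a0,-186.4,12)[1:]]
plan([(*p,9,-1)]*5+seq);
```

```text
-165.05846054156075 0.15083689707014503
0 0 0 -0.36 -0.07 -0.02 -1; 0 0 0 0 0 0 -1; 0 0 0 0 0 0 -1; 0 0 0 0 0 0 -1; 0 0 0 0 0 0 -1; 0.13 -0.14 0.01 0 0 0 -1; 0 -0.12 0 0 0 0 -1; 0 -0.12 0 0 0 0 -1
0 -0.13 0 0 0 0 -1; 0 -0.12 0 0 0 0 -1; 0.01 -0.12 0 0 0 0 -1; 0.02 -0.12 0 0 0 0 -1; 0.02 -0.12 0 0 0 0 -1; 0.02 -0.12 0 0 0 0 -1; 0.03 -0.12 0 0 0 0 -1; 0.03 -0.12 0 0 0 0 -1
```

Emit:
carry_out --targets "0.13 0 0 -0.36 -0.07 0 -0.3; 0 0 0 0 0 0 -1; 0 0 0 0 0 0 -1; 0 0 0 0 0 0 -1; 0 0 0 0 0 0 -1; 0 -0.12 0 0 0 0 -1; 0 -0.12 0 0 0 0 -1; 0 -0.12 0 0 0 0 -1" --newtons 22

```text
time: 6.87
ee_pos: [0.3953, -0.0038, 0.2192]
tcp_rot: [180.0, 0.1, 9.0]
wrist_force: [-0.5, -2.5, 4.3]
opening: 0.0153
grasp_force: 21.9
```

Emit:
carry_out --targets "0 -0.13 0 0 0 0 -1; 0 -0.12 0 0 0 0 -1; 0.01 -0.12 0 0 0 0 -1; 0.02 -0.12 0 0 0 0 -1; 0.02 -0.12 0 0 0 0 -1; 0.02 -0.12 0 0 0 0 -1; 0.03 -0.12 0 0 0 0 -1; 0.03 -0.12 0 0 0 0 -1"

```text
time: 7.53
ee_pos: [0.3944, 0.0356, 0.219]
tcp_rot: [180.0, 0.1, 9.0]
wrist_force: [-1.1, -2.4, 4.2]
opening: 0.0152
grasp_force: 22.1
```

Run:
```python
from h import *
for z in (.05,.1,.13,.16,.2): print(z,px2w("top",114,343,z),px2w("scene",265,395,z))
s=(.3944,.0356,.219,9.,0.);r=(.3944,.0356,.33,9.,0.)
e=(*polar(.356,RA),.33,113.6,0.); d=(*e[:2],.278,113.6,0.)
plan([s]*3+lin(s,r,4)+lin(r,e,23)+[e]*2,s); print(e,d)
```

```text
0.05 [0.31338398 0.47603303 0.05      ] [0.36582299 0.40478081 0.05      ]
0.1 [0.31888123 0.45749105 0.1       ] [0.32895615 0.44470285 0.1       ]
0.13 [0.32217959 0.44636587 0.13      ] [0.30683604 0.46865608 0.13      ]
0.16 [0.32547794 0.43524068 0.16      ] [0.28471594 0.49260931 0.16      ]
0.2 [0.32987574 0.4204071  0.2       ] [0.25522246 0.52454695 0.2       ]
0 0 0 0 0 0 0; 0 0 0 0 0 0 0; 0 0 0 0 0 0 0; 0 0 -0.69 0 0 0 0; 0 0 -0.7 0 0 0 0; 0 0 -0.69 0 0 0 0; 0 0 -0.7 0 0 0 0; 0.05 -0.33 0 0 0 -0.79 0
0.09 -0.33 0 0 0 -0.8 0; 0.1 -0.32 0 0 0 -0.79 0; 0.13 -0.31 0 0 0 -0.79 0; 0.16 -0.3 0 0 0 -0.8 0; 0.18 -0.29 0 0 0 -0.79 0; 0.2 -0.27 0 0 0 -0.8 0; 0.22 -0.25 0 0 0 -0.79 0; 0.24 -0.24 0 0 0 -0.79 0
0.26 -0.22 0 0 0 -0.8 0; 0.28 -0.19 0 0 0 -0.79 0; 0.29 -0.17 0 0 0 -0.79 0; 0.3 -0.15 0 0 0 -0.8 0; 0.32 -0.12 0 0 0 -0.79 0; 0.32 -0.1 0 0 0 -0.8 0; 0.33 -0.08 0 0 0 -0.79 0; 0.33 -0.04 0 0 0 -0.79 0
0.34 -0.02 0 0 0 -0.8 0; 0.34 0 0 0 0 -0.79 0; 0.33 0.04 0 0 0 -0.79 0; 0.34 0.06 0 0 0 -0.8 0; 0.32 0.08 0 0 0 -0.79 0; 0.32 0.11 0 0 0 -0.8 0; 0 0 0 0 0 0 0; 0 0 0 0 0 0 0
(np.float64(0.3959757444097454), np.float64(0.3462251317241573), 0.33, 113.6, 0.0) (np.float64(0.3959757444097454), np.float64(0.3462251317241573), 0.278, 113.6, 0.0)
```

Emit:
carry_out --targets "0 0 0 0 0 0 0; 0 0 0 0 0 0 0; 0 0 0 0 0 0 0; 0 0 -0.69 0 0 0 0; 0 0 -0.7 0 0 0 0; 0 0 -0.69 0 0 0 0; 0 0 -0.7 0 0 0 0; 0.05 -0.33 0 0 0 -0.79 0"

```text
time: 8.2
ee_pos: [0.3952, 0.0477, 0.335]
tcp_rot: [179.9, -0.3, 13.4]
wrist_force: [0.1, 0.4, 0.3]
opening: 0.0431
grasp_force: 0.0
```

Emit:
carry_out --targets "0.09 -0.33 0 0 0 -0.8 0; 0.1 -0.32 0 0 0 -0.79 0; 0.13 -0.31 0 0 0 -0.79 0; 0.16 -0.3 0 0 0 -0.8 0; 0.18 -0.29 0 0 0 -0.79 0; 0.2 -0.27 0 0 0 -0.8 0; 0.22 -0.25 0 0 0 -0.79 0; 0.24 -0.24 0 0 0 -0.79 0"

```text
time: 8.87
ee_pos: [0.395, 0.1572, 0.3297]
tcp_rot: [-179.9, 0.1, 50.1]
wrist_force: [0.3, -0.3, 0.6]
opening: 0.0428
grasp_force: 0.0
```

Emit:
carry_out --targets "0.26 -0.22 0 0 0 -0.8 0; 0.28 -0.19 0 0 0 -0.79 0; 0.29 -0.17 0 0 0 -0.79 0; 0.3 -0.15 0 0 0 -0.8 0; 0.32 -0.12 0 0 0 -0.79 0; 0.32 -0.1 0 0 0 -0.8 0; 0.33 -0.08 0 0 0 -0.79 0; 0.33 -0.04 0 0 0 -0.79 0"

```text
time: 9.53
ee_pos: [0.3958, 0.2652, 0.3296]
tcp_rot: [-179.9, 0.0, 86.5]
wrist_force: [0.3, 0.8, 0.1]
opening: 0.0429
grasp_force: 0.0
```

Emit:
carry_out --targets "0.34 -0.02 0 0 0 -0.8 0; 0.34 0 0 0 0 -0.79 0; 0.33 0.04 0 0 0 -0.79 0; 0.34 0.06 0 0 0 -0.8 0; 0.32 0.08 0 0 0 -0.79 0; 0.32 0.11 0 0 0 -0.8 0; 0 0 0 0 0 0 0; 0 0 0 0 0 0 0"

```text
time: 10.2
ee_pos: [0.3959, 0.3459, 0.3294]
tcp_rot: [-179.9, 0.0, 113.6]
wrist_force: [0.3, -0.3, 0.4]
opening: 0.043
grasp_force: 0.0
```

Run:
```python
from h import *;import cv2
o=monitor.get_obs();print(o["q"],o["ee_pos"],o["tcp_rot"],o["wrist_force"])
a=camera("top")[:,:,::-1];cv2.imwrite("pics/t3f.png",a);cv2.imwrite("pics/t3.png",cv2.resize(a[190:335,150:360],None,fx=3.8,fy=3.8,interpolation=cv2.INTER_CUBIC))
```

```text
[ 4.11332706e+01  8.50934382e-01 -2.54968209e+00  8.67310390e+01
  3.81829943e-02  1.07537405e+02] [0.39588261 0.34585419 0.32941709] [-1.79862958e+02  3.26332462e-03  1.13595825e+02] [ 0.27338634 -0.26835103  0.43830174]
```

View pics/t3.png

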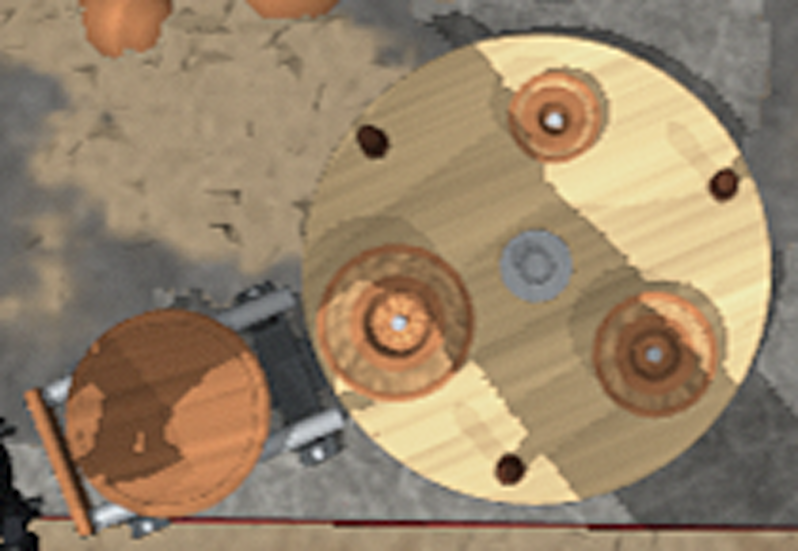

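Run:
```python
from h import *
f=lambda u,v,z:px2w("top",u/3.8+150-.37,v/3.8+190-.37,z)
for n,u,v,z in [("wide",395,321.5,.06),("pegA",373,141,.076),("pegB",724,185,.076),("pegC",510,469,.076),("screw",399,323,.04),("blank",168,412,.117),("stop",59,461.5,.087),("rail",316,356,.077)]:
    p=f(u,v,z);d=p[:2]-HUB;print(n,p.round(4),np.hypot(*d).round(4),np.degrees(np.arctan2(d[1],d[0])).round(2))
e=(*polar(.356,RA),.278,113.6,-.2)
seq=lin((*e[:2],.3294,113.6,-.2),e,3)+lin(e,(*polar(.342,RA),.278,113.6,-.2),5)
plan(seq)
```

```text
wide [0.4981 0.1172 0.06  ] 0.1053 112.58
pegA [0.6224 0.1346 0.076 ] 0.142 53.81
pegB [ 0.5962 -0.1099  0.076 ] 0.1421 -66.06
pegC [0.3985 0.0343 0.076 ] 0.1407 174.17
screw [0.4976 0.1164 0.04  ] 0.1048 112.96
blank [0.4343 0.2592 0.117 ] 0.2609 113.54
stop [0.3995 0.3374 0.087 ] 0.3465 113.66
rail [0.4731 0.1688 0.077 ] 0.1625 113.73
0.02 0.01 0.43 -0.02 0 -0.01 -0.2; 0 0 0.43 0 0 0 -0.2; 0 0 0.43 0 0 0 -0.2; -0.07 0 0 0 0 0 -0.2; -0.07 0 0 0 0 0 -0.2; -0.07 0 0 0 0 0 -0.2; -0.07 0 0 0 0 0 -0.2; -0.07 0 0 0 0 0 -0.2
```

The widest rest is within about 0.5° of the rail line (pegs say 113.97°, rim 112.6–113°, rails 113.6°). The other things haven't moved. Next I'll lower the half-open fingers behind the blank and push.

Emit:
carry_out --targets "0.02 0.01 0.53 0 0 0 -0.2; 0 0 0.53 0 0 0 -0.2; 0 0 0.53 0 0 0 -0.2; -0.15 0 0 0 0 0 -0.2; -0.15 0 0 0 0 0 -0.2; -0.15 0 0 0 0 0 -0.2; -0.15 0 0 0 0 0 -0.2; -0.15 0 0 0 0 0 -0.2"

```text
time: 10.92
ee_pos: [0.4086, 0.3185, 0.268]
tcp_rot: [179.9, -0.1, 113.6]
wrist_force: [-1.1, 0.9, 1.3]
opening: 0.0344
grasp_force: 0.5
```

Emit:
carry_out --targets "-0.15 0 0 0 0 0 -0.2; -0.15 0 0 0 0 0 -0.2; -0.15 0 0 0 0 0 -0.2; -0.15 0 0 0 0 0 -0.2; -0.15 0 0 0 0 0 -0.2; -0.15 0 0 0 0 0 -0.2; -0.15 0 0 0 0 0 -0.2; -0.1 0 0 0 0 0 -0.2"

```text
time: 11.58
ee_pos: [0.4267, 0.2764, 0.2663]
tcp_rot: [-179.9, -0.0, 113.6]
wrist_force: [-0.1, 0.4, -0.5]
opening: 0.0341
grasp_force: 0.5
```

Run:
```python
from h import *;import cv2
o=monitor.get_obs();print(o["ee_pos"],o["tcp_rot"],o["wrist_force"],np.hypot(*(o["ee_pos"][:2]-HUB)))
b=camera("scene")[:,:,::-1][200:400,190:450];cv2.imwrite("pics/s4.png",cv2.resize(b,None,fx=3,fy=3,interpolation=cv2.INTER_CUBIC))
```

```text
[0.42666659 0.27639671 0.26633668] [-1.79931429e+02 -1.21040282e-02  1.13644346e+02] [-0.07084707  0.37324924 -0.46473258] 0.2797248380933106
```

View pics/s4.png

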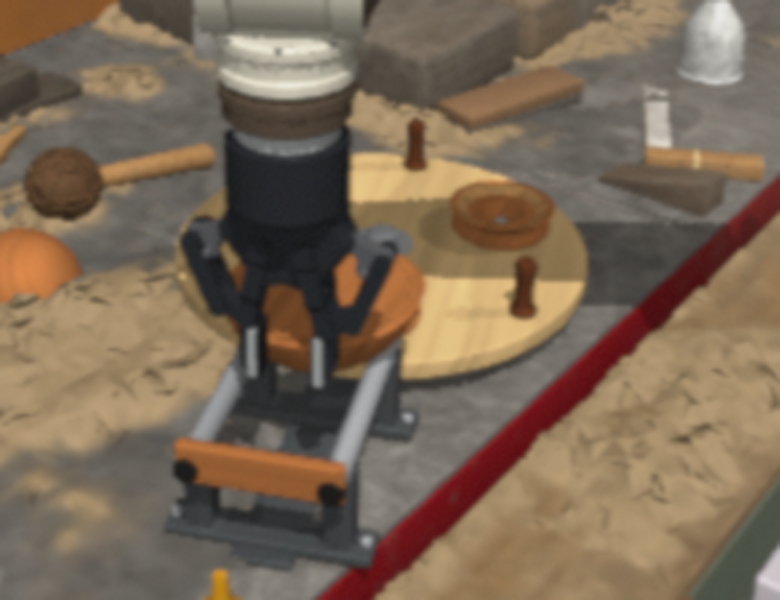

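The fingers are pushing the blank squarely, just behind its rim at crop (285,350). It is on the rails and pitched slightly. I'll continue slowly.

Emit:
carry_out --targets "-0.1 0 0 0 0 0 -0.2; -0.1 0 0 0 0 0 -0.2; -0.1 0 0 0 0 0 -0.2; -0.1 0 0 0 0 0 -0.2; -0.1 0 0 0 0 0 -0.2; -0.1 0 0 0 0 0 -0.2; -0.1 0 0 0 0 0 -0.2; -0.1 0 0 0 0 0 -0.2"

```text
time: 12.3
ee_pos: [0.4394, 0.2474, 0.2664]
tcp_rot: [-179.9, -0.0, 113.7]
wrist_force: [-0.0, 0.4, 0.5]
opening: 0.0342
grasp_force: 0.5
```

Emit:
carry_out --targets "-0.07 0 0 0 0 0 -0.2; -0.07 0 0 0 0 0 -0.2; -0.07 0 0 0 0 0 -0.2; -0.07 0 0 0 0 0 -0.2; -0.07 0 0 0 0 0 -0.2; -0.07 0 0 0 0 0 -0.2; -0.07 0 0 0 0 0 -0.2; -0.07 0 0 0 0 0 -0.2"

```text
time: 12.97
ee_pos: [0.4483, 0.2269, 0.2664]
tcp_rot: [-179.9, -0.0, 113.7]
wrist_force: [0.7, -0.9, 0.6]
opening: 0.0341
grasp_force: 0.0
```

Emit:
carry_out --targets "-0.06 0 0 0 0 0 -0.2; -0.06 0 0 0 0 0 -0.2; -0.06 0 0 0 0 0 -0.2; -0.06 0 0 0 0 0 -0.2; -0.06 0 0 0 0 0 -0.2; -0.06 0 0 0 0 0 -0.2; -0.06 0 0 0 0 0 -0.2; -0.06 0 0 0 0 0 -0.2"

```text
time: 13.63
ee_pos: [0.456, 0.2094, 0.2664]
tcp_rot: [-179.9, -0.0, 113.7]
wrist_force: [-0.4, -0.2, 0.3]
opening: 0.0343
grasp_force: 0.0
```

Run:
```python
from h import *;import cv2
o=monitor.get_obs();print(o["ee_pos"],o["tcp_rot"],o["wrist_force"],np.hypot(*(o["ee_pos"][:2]-HUB)))
b=camera("scene")[:,:,::-1][200:360,200:420];a=camera("top")[:,:,::-1][200:330,190:360];cv2.imwrite("pics/s5.png",np.hstack([cv2.resize(x,(400,300),interpolation=cv2.INTER_CUBIC) for x in(a,b)]))
```

```text
[0.45603331 0.20941886 0.26635466] [-1.79938353e+02 -1.88649266e-02  1.13656080e+02] [-0.388225   -0.20183751  0.3447621 ] 0.2065920121393445
```

View pics/s5.png

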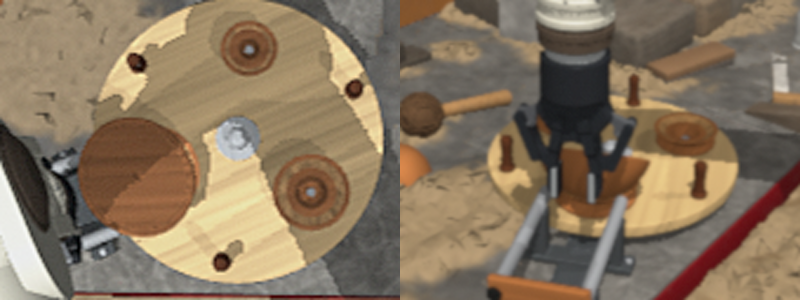

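The blank has dropped into the rest tilted, with its low side leading, as expected. I'll back the fingers off and measure it.

Emit:
carry_out --targets "0.4 0 0 0 0 0 -0.2; 0.6 0 0 0 0 0 -0.6; 0.6 0 -0.6 0 0 0 -1; 0.6 0 -0.8 0 0 0 -1; 0.5 0 -0.8 0 0 0 -1; 0 0 0 0 0 0 -1; 0 0 0 0 0 0 -1; 0 0 0 0 0 0 -1"

```text
time: 14.4
ee_pos: [0.4126, 0.3086, 0.3539]
tcp_rot: [-179.9, -0.0, 113.7]
wrist_force: [-0.0, -0.7, -0.4]
opening: 0.0002
grasp_force: 0.0
```

Run:
```python
from h import *;import cv2
o=monitor.get_obs();print(o["time"],o["ee_pos"],o["wrist_force"])
L=np.r_[polar(.105,RA),.113]
t=camera("top")[:,:,::-1];s=camera("scene")[:,:,::-1];cv2.imwrite("pics/t6f.png",t);cv2.imwrite("pics/s6f.png",s)
u=w2px("top",L).astype(int);v=w2px("scene",L).astype(int);print(u,v)
a=cv2.resize(t[u[1]-40:u[1]+40,u[0]-40:u[0]+40],(400,400),interpolation=cv2.INTER_CUBIC)
b=cv2.resize(s[v[1]-50:v[1]+50,v[0]-50:v[0]+50],(400,400),interpolation=cv2.INTER_CUBIC)
cv2.imwrite("pics/c6.png",np.hstack([a,b]))
```

```text
14.4 [0.4126416  0.30863551 0.35392937] [-0.03321695 -0.72778036 -0.42707471]
[251 274] [307 273]
```

View pics/c6.png

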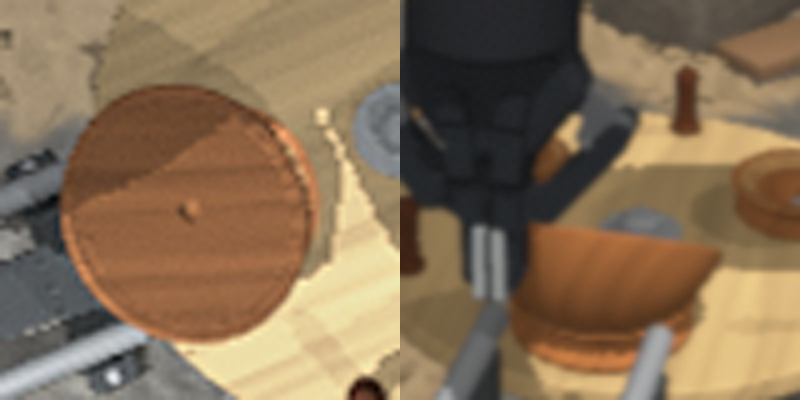

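Run:
```python
from h import *
L=np.r_[polar(.105,RA),.113]
f=lambda u,v:(211+u/5-.4,234+v/5-.4); g=lambda u,v:(257+(u-400)/4-.4,223+v/4-.4)
C=px2w("top",*f(190,210),.097)
d=C-L;c,s=np.cos(np.radians(RA)),np.sin(np.radians(RA))
print("face centre rel. load: outward %.4f, left %.4f"%(d[0]*c+d[1]*s,-d[0]*s+d[1]*c))
# predicted outlines for tilts, ball at home
rad=np.array([c,s,0]);lat=np.array([-s,c,0]);z=np.array([0,0,1])
for th in (.3,.4,.5,.6,.7):
    n=-rad*np.sin(th)+z*np.cos(th);u=rad*np.cos(th)+z*np.sin(th);Cc=L-.018*n
    P=[w2px("top",Cc+.0695*(u*np.cos(a)+lat*np.sin(a))) for a in np.radians(range(0,360,5))]
    P=(np.array(P)+.4-[211,234])*5
    S=(np.array([w2px("scene",Cc+.0695*(u*np.cos(a)+lat*np.sin(a))) for a in np.radians(range(0,360,5))])+.4-[257,223])*4+[400,0]
    print(th,"C",((w2px("top",Cc)+.4-[211,234])*5).round(),"top L,R,T,B",P[:,0].min().round(),P[:,0].max().round(),P[:,1].min().round(),P[:,1].max().round(),"scene",S[:,0].min().round(),S[np.argmax(S[:,0])].round(),"top row",S[:,1].min().round(),"back edge",S[0].round())
```

```text
face centre rel. load: outward 0.0103, left -0.0010
0.3 C [200. 208.] top L,R,T,B 64.0 332.0 76.0 344.0 scene 473.0 [724. 246.] top row 205.0 back edge [569. 263.]
0.4 C [197. 209.] top L,R,T,B 63.0 326.0 78.0 345.0 scene 473.0 [724. 249.] top row 215.0 back edge [570. 250.]
0.5 C [194. 211.] top L,R,T,B 63.0 319.0 80.0 345.0 scene 472.0 [723. 251.] top row 219.0 back edge [571. 237.]
0.6 C [191. 212.] top L,R,T,B 64.0 311.0 82.0 346.0 scene 472.0 [722. 252.] top row 215.0 back edge [572. 223.]
0.7 C [188. 213.] top L,R,T,B 66.0 302.0 84.0 346.0 scene 471.0 [722. 253.] top row 205.0 back edge [573. 210.]
```

The tilt is about 0.58 rad, high side trailing. The ball is at home to about 1 mm and sideways symmetry is good. I'll press gently on the high side with closed fingers at r≈0.153.

Run:
```python
from h import *
o=monitor.get_obs();a=(*o["ee_pos"],113.6,-1)
e=(*polar(.153,RA),.345,113.6,-1)
plan(lin(a,e,6)+lin(e,(*e[:2],.309,113.6,-1),2)+lin((*e[:2],.309,113.6,-1),(*e[:2],.293,113.6,-1),8))
```

```text
-0.67 0 0.03 -0.03 0 0 -1; -0.67 0 0.04 0 0 0 -1; -0.68 0 0.03 0 0 0 -1; -0.67 0 0.04 0 0 0 -1; -0.67 0 0.03 0 0 0 -1; -0.67 0 0.03 0 0 0 -1; 0 0 0.45 0 0 0 -1; 0 0 0.45 0 0 0 -1
0 0 0.05 0 0 0 -1; 0 0 0.05 0 0 0 -1; 0 0 0.05 0 0 0 -1; 0 0 0.05 0 0 0 -1; 0 0 0.05 0 0 0 -1; 0 0 0.05 0 0 0 -1; 0 0 0.05 0 0 0 -1; 0 0 0.05 0 0 0 -1
```

Emit:
carry_out --targets "-0.67 0 0.03 0 0 0 -1; -0.67 0 0.04 0 0 0 -1; -0.68 0 0.03 0 0 0 -1; -0.67 0 0.04 0 0 0 -1; -0.67 0 0.03 0 0 0 -1; -0.67 0 0.03 0 0 0 -1; 0 0 0.45 0 0 0 -1; 0 0 0.45 0 0 0 -1"

```text
time: 15.17
ee_pos: [0.478, 0.1588, 0.3095]
tcp_rot: [-179.9, -0.0, 113.4]
wrist_force: [-1.2, 0.3, 0.3]
opening: 0.0003
grasp_force: 0.0
```

Emit:
carry_out --targets "0 0 0.05 0 0 0 -1; 0 0 0.05 0 0 0 -1; 0 0 0.05 0 0 0 -1; 0 0 0.05 0 0 0 -1; 0 0 0.05 0 0 0 -1; 0 0 0.05 0 0 0 -1; 0 0 0.05 0 0 0 -1; 0 0 0.05 0 0 0 -1"

```text
time: 15.83
ee_pos: [0.4773, 0.161, 0.2944]
tcp_rot: [-180.0, -0.0, 113.7]
wrist_force: [-0.1, 0.6, -0.2]
opening: 0.0002
grasp_force: 0.1
```

Emit:
carry_out --targets "0 0 0.04 0 0 0 -1; 0 0 0.04 0 0 0 -1; 0 0 0.04 0 0 0 -1; 0 0 0.04 0 0 0 -1; 0 0 0.04 0 0 0 -1; 0 0 0 0 0 0 -1; 0 0 0 0 0 0 -1; 0 0 0 0 0 0 -1"

```text
time: 16.5
ee_pos: [0.4773, 0.1609, 0.2863]
tcp_rot: [-179.9, -0.0, 113.7]
wrist_force: [-0.5, 0.0, 0.5]
opening: 0.0
grasp_force: 0.0
```

Run:
```python
from h import *;import cv2
s=camera("scene")[:,:,::-1];cv2.imwrite("pics/s7f.png",s);p=cv2.imread("pics/s6f.png")
for x in (318,325,332):
    print(x);print(p[274:312:2,x].tolist());print(s[274:312:2,x].tolist())
```

```text
318
[[88, 110, 125], [111, 109, 109], [122, 121, 120], [111, 112, 111], [79, 108, 154], [55, 99, 158], [54, 97, 155], [53, 97, 155], [52, 95, 152], [49, 88, 142], [45, 81, 129], [42, 75, 120], [37, 69, 111], [34, 63, 101], [31, 55, 87], [49, 66, 91], [101, 114, 140], [129, 129, 131], [148, 148, 149]]
[[141, 177, 202], [163, 166, 172], [68, 102, 151], [38, 68, 108], [33, 61, 98], [51, 89, 144], [54, 94, 151], [55, 97, 157], [56, 101, 162], [48, 85, 136], [46, 83, 132], [43, 77, 124], [37, 68, 111], [34, 62, 99], [30, 55, 89], [48, 65, 91], [101, 115, 141], [129, 129, 131], [148, 148, 148]]
325
[[76, 111, 133], [81, 112, 132], [101, 109, 115], [109, 109, 109], [102, 109, 126], [62, 106, 165], [53, 96, 153], [52, 92, 147], [50, 90, 143], [47, 86, 136], [43, 79, 126], [38, 70, 112], [33, 60, 95], [32, 56, 88], [43, 77, 121], [50, 83, 130], [90, 111, 145], [98, 127, 172], [77, 112, 157]]
[[122, 179, 215], [130, 180, 212], [134, 157, 180], [57, 96, 149], [52, 93, 149], [54, 95, 152], [52, 94, 150], [54, 99, 161], [57, 102, 163], [44, 82, 131], [42, 77, 123], [40, 71, 114], [34, 62, 99], [29, 53, 85], [40, 73, 114], [51, 84, 130], [89, 111, 145], [98, 126, 171], [79, 113, 158]]
332
[[63, 91, 111], [62, 90, 108], [63, 91, 110], [68, 100, 120], [72, 105, 127], [62, 102, 145], [50, 89, 142], [47, 83, 132], [42, 74, 118], [39, 68, 105], [73, 110, 141], [105, 155, 189], [100, 146, 177], [92, 135, 161], [98, 143, 171], [123, 182, 218], [131, 193, 226], [132, 194, 227], [131, 194, 226]]
[[109, 159, 191], [108, 157, 189], [107, 157, 188], [104, 155, 190], [63, 105, 159], [52, 92, 148], [52, 91, 145], [55, 100, 160], [43, 79, 126], [39, 69, 108], [58, 89, 120], [77, 114, 141], [80, 118, 143], [91, 134, 161], [97, 142, 171], [124, 183, 219], [132, 194, 227], [132, 194, 227], [131, 193, 226]]
```

The scene camera shows the face coming into view, so the blank is turning level under a very light force. I'll keep going.

Emit:
carry_out --targets "0 0 0.04 0 0 0 -1; 0 0 0.04 0 0 0 -1; 0 0 0.04 0 0 0 -1; 0 0 0.04 0 0 0 -1; 0 0 0.04 0 0 0 -1; 0 0 0.04 0 0 0 -1; 0 0 0.04 0 0 0 -1; 0 0 0 0 0 0 -1"

```text
time: 17.22
ee_pos: [0.4773, 0.1608, 0.2748]
tcp_rot: [-179.9, -0.0, 113.6]
wrist_force: [0.6, -0.8, 0.8]
opening: 0.0002
grasp_force: 0.4
```

Emit:
carry_out --targets "0 0 0.03 0 0 0 -1; 0 0 0.03 0 0 0 -1; 0 0 0.03 0 0 0 -1; 0 0 0 0 0 0 -1; 0 0 0 0 0 0 -1; 0 0 0 0 0 0 -1; 0 0 0 0 0 0 -1; 0 0 0 0 0 0 -1"

```text
time: 17.88
ee_pos: [0.4773, 0.1609, 0.2716]
tcp_rot: [-179.9, -0.0, 113.7]
wrist_force: [0.1, -2.2, 3.0]
opening: -0.0002
grasp_force: 1.6
```

Emit:
carry_out --targets "0 0 -0.15 0 0 0 -1; 0.15 0 0 0 0 0 -1; 0 0 0.1 0 0 0 -1; 0 0 0.03 0 0 0 -1; 0 0 0.03 0 0 0 -1; 0 0 0.03 0 0 0 -1; 0 0 0 0 0 0 -1; 0 0 0 0 0 0 -1"

```text
time: 18.55
ee_pos: [0.4749, 0.1663, 0.2698]
tcp_rot: [-179.9, -0.0, 113.6]
wrist_force: [0.6, -0.4, 1.2]
opening: -0.0004
grasp_force: 0.5
```

Emit:
carry_out --targets "0 0 0.02 0 0 0 -1; 0 0 0.02 0 0 0 -1; 0 0 0 0 0 0 -1; 0 0 0 0 0 0 -1; 0 0 0 0 0 0 -1; 0 0 0 0 0 0 -1; 0 0 0 0 0 0 -1; 0 0 0 0 0 0 -1"

```text
time: 19.22
ee_pos: [0.4749, 0.1664, 0.2684]
tcp_rot: [-179.9, -0.0, 113.7]
wrist_force: [0.5, -0.4, 2.7]
opening: 0.0001
grasp_force: 1.4
```

Emit:
carry_out --targets "0 0 -0.3 0 0 0 -1; 0 0 -0.8 0 0 0 -1; 0.8 0 -0.9 0 0 0 -1; 0.9 0 -0.9 0 0 0 -1; 0.9 0 -0.9 0 0 0 -1; 0.9 0 -0.5 0 0 0 -1; 0 0 0 0 0 0 -1; 0 0 0 0 0 0 -1"

```text
time: 19.88
ee_pos: [0.4251, 0.2801, 0.424]
tcp_rot: [180.0, -0.1, 113.8]
wrist_force: [-0.0, -0.2, -0.8]
opening: 0.0002
grasp_force: 0.0
```

```bash
cat > fit.py <<'E'
from h import *;import cv2
from scipy.optimize import minimize
def run(tag):
    I={n:camera(n)[:,:,::-1] for n in("top","scene")}; cal={n:get_calibration(n) for n in I}
    for n in I: cv2.imwrite(f"pics/{tag}_{n}.png",I[n])
    G={n:cv2.GaussianBlur(I[n],(0,0),.7).astype(np.float32) for n in I}
    L=np.r_[polar(.105,RA),.113];c,s=np.cos(np.radians(RA)),np.sin(np.radians(RA))
    B=np.array([[c,s,0],[-s,c,0],[0,0,1]]) # radial, lateral, up
    A=np.radians(np.arange(0,360,3))
    def circ(p,r):
        n=Ro.from_rotvec([p[1],-p[0],0]).as_matrix()  # p0 = tilt, high side outward; p1 = high side lateral
        q=(np.c_[np.cos(A),np.sin(A),0*A]*r+[0,0,-.018])@n.T+[p[2],p[3],p[4]]
        return L+q@B
    def score(p,n):
        P=[np.array([w2px(n,x,cal[n]) for x in circ(p,r)],np.float32) for r in(.067,.0695,.072)]
        t=P[2]-P[0];t/=np.linalg.norm(t,axis=1,keepdims=True)+1e-9
        S=[cv2.remap(G[n],*(P[1]+k*t*1.2).astype(np.float32).T[:,:,None],cv2.INTER_LINEAR)[:,0] for k in(-1,1)]
        return np.minimum(np.linalg.norm(S[0]-S[1],axis=1),60).mean()
    for names in (("top","scene"),("scene",),("top",)):
        f=lambda p:-sum(score(p,n) for n in names)+1e5*((p[4])**2+.3*(p[2]**2+p[3]**2))
        best=min((minimize(f,[a,b,0,0,0],method="Nelder-Mead",options=dict(initial_simplex=np.array([[a,b,0,0,0]]+[[a+.08*(i==0),b+.08*(i==1),.003*(i==2),.003*(i==3),.002*(i==4)] for i in range(5)]),maxiter=400)) for a in(-.1,0,.1) for b in (-.05,.05)),key=lambda r:r.fun)
        print(names,"tilt out %.3f lat %.3f  ball off (mm)"%tuple(best.x[:2]),(best.x[2:]*1e3).round(1),"score",round(best.fun,1))
    return L
E
python3 - <<'E'
from fit import *
o=monitor.get_obs();print(o["time"],o["ee_pos"],o["wrist_force"])
run("f1")
E
```

```text
19.8833 [0.42505273 0.28013911 0.42400107] [-0.04992677 -0.15294752 -0.7575539 ]
('top', 'scene') tilt out -0.004 lat 0.019  ball off (mm) [ 0.1 -0.8 -2.1] score -91.5
('scene',) tilt out -0.003 lat 0.011  ball off (mm) [ 2.   1.1 -1.4] score -41.4
('top',) tilt out -0.066 lat 0.004  ball off (mm) [ 1.2 -1.2  0. ] score -51.8
```

Run:
```python
import cv2,numpy as np
t=cv2.imread("pics/f1_top.png");s=cv2.imread("pics/f1_scene.png")
a=cv2.resize(t[214:324,196:306],(400,400),interpolation=cv2.INTER_CUBIC);b=cv2.resize(s[223:323,257:357],(400,400),interpolation=cv2.INTER_CUBIC)
cv2.imwrite("pics/c8.png",np.hstack([a,b]))
```

```text
(no output)
```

View pics/c8.png

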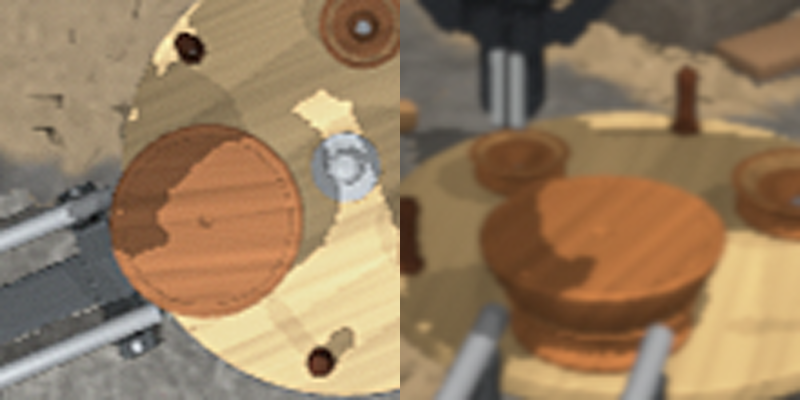

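Run:
```python
from h import *
k=110/400
f=lambda u,v,z:px2w("top",196+u*k-.36,214+v*k-.36,z)
c,s=np.cos(np.radians(RA)),np.sin(np.radians(RA));L=polar(.105,RA)
d=f(206.5,219.5,.095)[:2]-L;print("face centre off",d@[c,s],d@[-s,c]); d=f(205,221,.095)[:2]-L;print("mark off",d@[c,s],d@[-s,c])
for u,v in((188,47),(319,361)):
    d=f(u,v,.076)[:2]-HUB;print(np.degrees(np.arctan2(d[1],d[0])))
A=np.radians(range(0,360,3));rad=np.array([c,s,0]);lat=np.array([-s,c,0]);z=np.array([0,0,1])
for th in(-.05,0,.05,.1):
    n=-rad*np.sin(th)+z*np.cos(th);u=rad*np.cos(th)+z*np.sin(th);C=np.r_[L,.113]-.018*n
    S=(np.array([w2px("scene",C+.0695*(u*np.cos(a)+lat*np.sin(a))) for a in A])+.4-[257,223])*4+[400,0]
    print(th,S.min(0),S.max(0),S[:,1].max()-S[:,1].min())
```

```text
face centre off -7.604266708112842e-05 -0.0012111453854877002
mark off 0.0012961897118913411 -0.0006356447772011143
53.95043761480536
173.65139975277728
-0.05 [476.22390641 165.817409  ] [726.81387554 302.46004656] 136.64263756096125
0 [475.71084671 171.53424264] [726.48689691 297.9983624 ] 126.46411976498052
0.05 [475.22384246 177.30902126] [726.15402849 293.27804168] 115.9690204139797
0.1 [474.7642415  183.05712733] [725.81605498 288.36445054] 105.30732320500238
```

The view shows the face level and centred. Its ellipse in the scene view is about 127 px high, against 126 px expected for level. The plate is still aligned and the arm is clear, so I'm handing in.

```bash
python3 -c "
from workcell import bot
print(bot.job_done())"
```

```text
the job is handed in; nothing more can be done
None
```

The blank is home in the widest rest, which faces the rails; by the camera measurements it is centred to about 1 mm and level to about 0.02 rad. The job is handed in, though the hand-in returned no verdict.

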